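# Release the cam and shuttle a fitting into the gauge fork

### The job

Check the brass fitting in the go-gauge: with a fingertip, first push the red lever post round clockwise (seen from above) until the lever rests at its stop and the brass cam is at its low point, and only then push the follower slide forward by its yellow plate until it is fully home, so that the fitting rides in between the prongs. Grasp and lift nothing, do not touch the fitting in its nest, and leave everything else on the bench as it stands.

Things in the scene. Friction and masses are not known exactly. Their poses are not given: they have to be found in the camera images.
- fixture: fixed gauging fixture on an aluminium plate (x -150..100, y -105..175 mm, 12 mm thick). Origin on the bench top under the slide's centre line; x = the slide's forward direction (away from the robot), y left, z up. Blue block (x 45..69, y +-32, to z 68 mm) with two dark prongs (x 2..47, |y| 16..30, z 44..66 mm) forms the gauge fork. Place and yaw vary.
- cam (a joint): angle of the brass eccentric cam, rad: 0 = low point, lever at its stop pin (hard stop); grows anticlockwise from above; starts at 1.5 to 2.0. The disc (56 mm diameter, 14 mm off-centre, red dot on its high side) stands before the roller on the slide's side arm; off its low point it blocks the slide 9 to 16 mm short. About 5 to 8 N at the post turns it; it stays where it is left.
- cam_pivot (a point): fixed point on the cam's vertical axis, at the top of its steel hub, 44 mm above the bench; in the fixture's frame at x 38.5, y 85 mm.
- cam_post (a point): middle of the red upright post at the end of the cam lever, 64 mm above the bench. Post 24 mm in diameter, z 40 to 88 mm, 75 mm from the cam's axis; in the fixture's frame its direction from the axis is 65 degrees + the cam angle, anticlockwise from x. Lever bar at z 32 to 40 mm. Nothing else round its sweep is above 44 mm save the fitting, prongs and yellow plate.
- slide (a joint): position of the follower slide in m: 0 = back (start), 0.035 = fully home against its hard stop; grows forward along the fixture's x. About 3 N moves it; it stays where it is left.
- push_face (a point): centre of the black rubber pad on the rear (robot side) face of the yellow push plate of the slide, 56 mm above the bench, 117 mm behind the fixture's origin when the slide is back. The plate is 60 mm wide, 13 mm thick with its pad, from z 18 to 80 mm; the pad is 48 x 40 mm. Push it along the fixture's x.
- fitting: brass hose fitting, 25 mm diameter, 46 mm tall, standing loose in the shallow round black nest (10 mm deep) on the slide, 20 mm behind the fixture's origin when the slide is back. Origin at the centre of its underside, 24 mm above the bench; z up. It rides with the slide; not to be touched.
- spare: grey metal hose fitting, 25 mm diameter, 54 mm tall, standing loose on the fixture's base plate right of the fork. Origin at the centre of its underside. Leave alone.
- gauge: black rubber-booted pressure gauge with white dial lying on its back, 115 x 80 x 29 mm, right of the fixture. Origin under its centre. Leave alone.
- nut: chrome fitting with a large knurled nut, 53 mm diameter, 74 mm tall, standing right of the fixture. Origin under its centre. Leave alone.
- cone: chrome cone-shaped fitting, 43 mm diameter, 44 mm tall, standing right of the fixture. Origin under its centre. Leave alone.
- driver: screwdriver with black handle, 216 mm long, lying left of the fixture. Origin under its centre, blade along its -y. Leave alone.
- tube: small white grease tube with red cap, 30 x 128 x 19 mm, lying left of the fixture. Origin under its centre. Leave alone.

How it is judged:
By the outcome, as a careful person would: the job done as asked, in the order asked, and still so for the second after the job is handed in, with the robot touching nothing.
It also fails if it takes over 58 s, if anything falls off the work surface, if the arm or the gripper's body presses on something with over 40 N, if the wrist force passes 120 N, or if a joint passes its speed limit or range.

### The arm

A 6-joint arm with a two-finger parallel gripper is mounted at the origin on the work surface; the furniture and walls round the work are solid. World frame = base frame: x ahead of the robot, y to its left, z up, the work surface at z = 0. Lengths are in m, angles in rad, forces in N, time in s.
With the tool pointing down it reaches from about 0.4 to 0.825 m from the base axis. Payload 7 kg.
Tool frame: the origin (TCP) lies midway between the tips of the shut fingers; the grasp point (between the pads) lies 19 mm behind it; z points along the fingers, y is the line along which they close (so a half turn about z gives the same grasp; the last joint's range is limited). The gripper opens to 88 mm and grips with 3 to 60 N. Pads are 19 mm wide; open, the fingers measure 130 mm over their backs; the gripper's body (78 mm by 193 mm) begins 47 mm behind the grasp point.
Start: joints at [-0.938, 0.359, 0.012, 0, -1.224, -0.288], TCP at [0.228, -0.635, 0.227] pointing down, gripper open.
Joint ranges: [-3.07, 3.07], [-1.43, 2.12], [-1.02, 1.25], [-3.03, 1.67], [-3.05, -0], [-3.03, 3.03]. Speed limits (rad/s): [2.39, 2.39, 3.01, 3.14, 3.14, 3.14].

### API

Orientations are given as [roll, pitch, yaw] about the fixed x, y, z axes, in that order (R = Rz(yaw) Ry(pitch) Rx(roll)).
In Python, from station import telemetry, eyes, ticket, recognise, trace gives the robot as it stands. The module is installed in compiled form; this text tells all that it offers.
- The arm moves only by the tool servo_tool, never from a script. Its argument "series" is a list that holds one entry, the list of rows, each a list of 4 numbers: the shift along the tool's x, y, z in mm, then the turn about the tool's z in rad. In form: [[[x, y, z, roll], ...]]. A call has exactly 10 rows; each row shifts and turns the commanded pose from where the row before left it, along the tool's axes as they then stand; what a row does not reach is not made up. A row lasts 1/12 s, in which the tool goes at most 41.7 mm and 7.16 degrees, less where a joint would pass 70% of its speed; a pose out of reach is approached as far as the arm can. A call is refused whole if a number of a shift passes 41.7 or a number of a turn 0.125, either way. A call with a gripper value outside its range is refused whole. "claw" is the gripper's target within -1 to 1 (shut at 1, half-way at 0, fully open at -1), set as the call begins (left out, the last holds). The fingers move at their own pace and stop on an object; "grip_force" is the grip in N (left out, the last holds). Time passes only in rows, so rows that do not move let the fingers close, or fill a call up. It gives the time, the measured TCP pose, the force, the opening and the grip force at its end, in the units of the state.
- telemetry.get_state(): the state, without advancing time (a new reading comes with each control period).
- eyes.grab_frame(name): name is "scene" or "side" or "wrist"; returns the picture (420x560x3 uint8, red, green, blue); there is no depth.
- eyes.calibration(name): a dict with "mtx" (3x3 intrinsics, pixels), "rvec" (rotation vector, rad) and "tvec" (3), from world to camera coordinates, as OpenCV has them. Camera axes: x right, y down, z forward; pixel columns grow to the right and rows downward; lengths in m; the calibration is good to about 2 mm. A picture is of the moment at which its call begins: read the wrist's pose just before it. calibration takes no time and is no camera call; for the wrist camera it gives the pose at the moment of the call.
- ticket.job_done(): hands the job in; it is judged then, once.
Trained networks look in the newest picture that a camera, given by its name, has taken for a name from the list of things; names that differ only in an ending like _2 or _b are one class to them, and where a whole thing is asked for, a point or a joint stands for the part that bears it (a point fixed in the world has none). Each returns a list of dicts, best first, with "conf" (0 to 1); they miss things now and then, are a little off and sometimes report something else, mostly with a low value. They report only what shows in the picture. A call takes as long as a camera call.
- recognise(camera, name): "position" ([x, y, z] in m, in world coordinates, good to about 4 mm: the middle of the surface that is visible of it).
- trace(camera, name): "mask" (420x560 bool, what is visible of it).
The state is a dict: "t": time; "q": joint angles; "qd": joint speeds; "joint_efforts": joint torques, N m; "eef_pos": TCP position; "ee_rot": TCP orientation; "force": force on the tool from outside, world axes, zero at the start; "moment": the same for the moment, N m; "width": finger opening in m; "gripper_force": force on a finger pad.
Only numpy, scipy, OpenCV 4.12 (cv2) and the standard library are available. Lean on these libraries where they do the work, as an engineer would, in place of code of your own. Each camera call takes 0.05 s, during which the arm holds its last target. There are 200 camera calls.

## Working session

There is one attempt and no reset: what is moved stays moved. The work goes in short steps, Python scripts to look and compute and a tool call to move; the robot and the scene stay as the last step left them, time stands still between calls to the robot, and variables do not carry over. Pictures are saved under pics/ and viewed, at most 10 in all, crops included, and the job is handed in when it is done.

Besides the shell and the picture viewer there is one more tool, called after "Emit:" by a JSON object that holds its "method" and its "body", one argument or row to a line. servo_tool: Moves the arm, as the interface text tells. Its arguments: {"type":"object","properties":{"series":{"type":"array"},"claw":{"type":"number"},"grip_force":{"type":"number"}},"required":["series"]}

```bash
mkdir -p pics; python3 - <<'E'
from station import telemetry, eyes, recognise
import cv2
s=telemetry.get_state();print({k:s[k] for k in('t','eef_pos','ee_rot','width','force')})
for c in('scene','side'):
    im=eyes.grab_frame(c);cv2.imwrite(f'pics/{c}0.png',im[:,:,::-1])
    for n in('cam_pivot','cam_post','push_face','fitting','spare','fixture'):
        try:print(c,n,[( [round(float(v),4) for v in d['position']],round(float(d['conf']),2)) for d in recognise(c,n)[:2]])
        except Exception as e:print(c,n,e)
E
```

```text
{'t': 0.0, 'eef_pos': array([ 0.22796381, -0.63482047,  0.22561697]), 'ee_rot': array([ 3.13994981e+00, -1.65267010e-04, -2.79685714e+00]), 'width': 0.08781631428452928, 'force': array([-0.66584078, -0.22263757,  0.77460685])}
scene cam_pivot [([0.4961, 0.0182, 0.0098], 0.65)]
scene cam_post [([0.5546, 0.0613, 0.0371], 0.68), ([0.4956, 0.023, 0.0092], 0.68)]
scene push_face [([0.4483, -0.0279, 0.028], 0.76)]
scene fitting [([0.5194, -0.0422, 0.0526], 0.67)]
scene spare []
scene fixture [([0.4971, 0.0193, 0.0135], 0.83)]
side cam_pivot [([0.5132, -0.0648, 0.0141], 0.81)]
side cam_post [([0.5244, 0.0456, 0.0397], 0.89)]
side push_face [([0.471, -0.0635, 0.026], 0.91)]
side fitting [([0.5265, -0.0576, 0.0542], 0.42)]
side spare [([0.5953, -0.1431, 0.0391], 0.71)]
side fixture [([0.5182, -0.0723, 0.0108], 0.81), ([0.5952, -0.1401, 0.0405], 0.36)]
```

View pics/scene0.png

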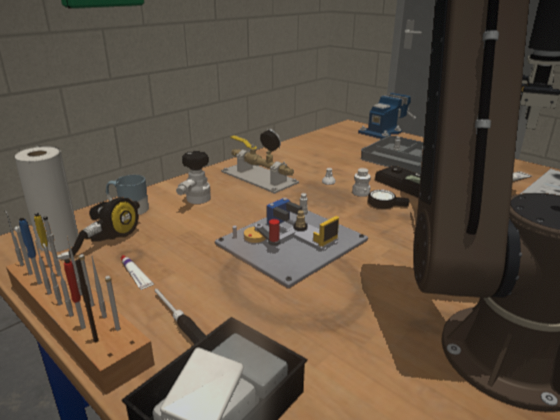

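View pics/side0.png

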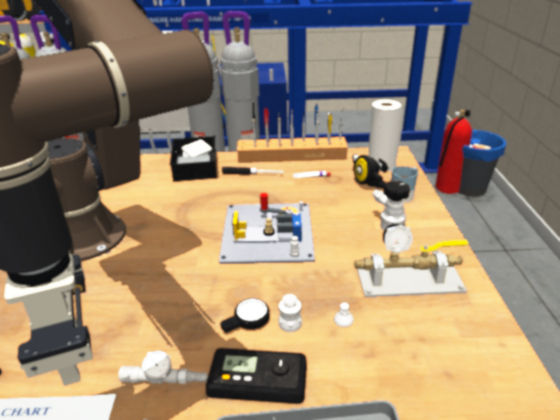

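The scene view shows the plate (corners near 217,241 / 289,283 / 367,240), with the red post at (274,231) and the yellow plate at (327,232). The side view shows the plate around (222..313, 203..260). I'll enlarge both for the corners.

```bash
python3 - <<'E'
import cv2,numpy as np
a=cv2.imread('pics/scene0.png')[190:300,205:380];b=cv2.imread('pics/side0.png')[180:275,205:330]
a=cv2.resize(a,(700,440),interpolation=3)
cv2.imwrite('pics/c1.png',a);cv2.imwrite('pics/c2.png',cv2.resize(b,(750,570),interpolation=3))
E
```

```text
(no output)
```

View pics/c1.png

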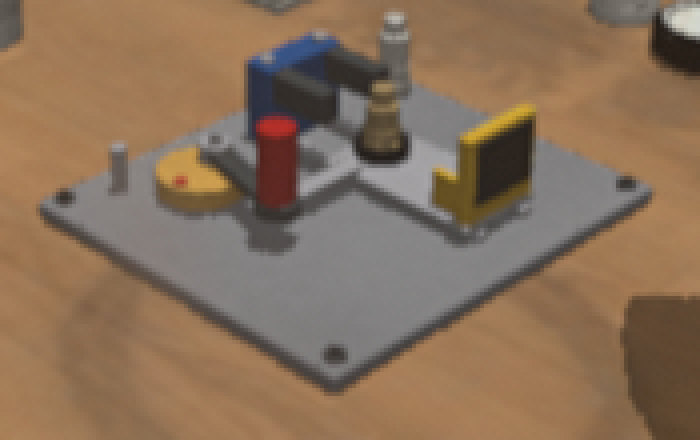

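View pics/c2.png

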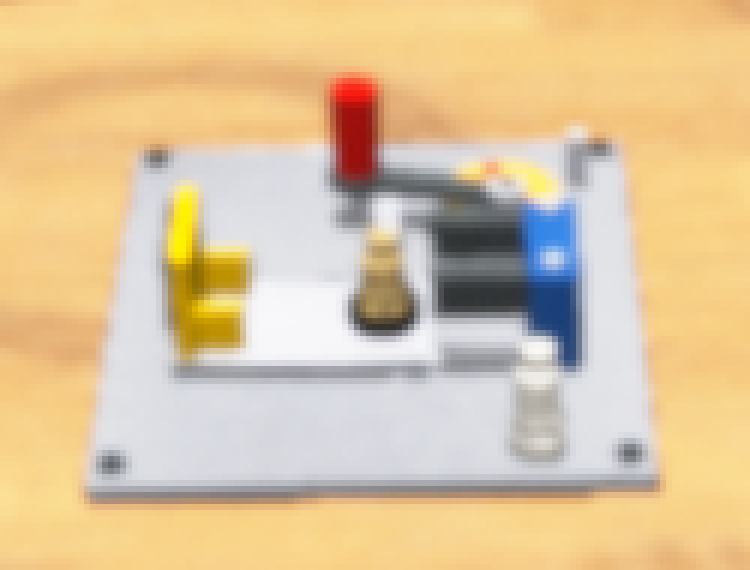

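The left crop gives three plate corners, (40,207), (333,378) and (651,190), plus the post top at (277,127). The right crop gives four corners, (137,150), (612,145), (658,478) and (88,490), plus the post top at (354,90). Next I'll fit the pose.

```bash
cat > h.py <<'E'
import numpy as np, cv2
from scipy.optimize import least_squares
def proj(cal,P):
    return cv2.projectPoints(np.float64(P),cal['rvec'],cal['tvec'],cal['mtx'],None)[0][:,0]
def fx(p,P):
    P=np.array(P,float);c,s=np.cos(p[2]),np.sin(p[2])
    return np.c_[p[0]+c*P[:,0]-s*P[:,1],p[1]+s*P[:,0]+c*P[:,1],P[:,2]]
def post(a,z=.064):
    b=np.radians(65)+a;return [.0385+.075*np.cos(b),.085+.075*np.sin(b),z]
E
python3 - <<'E'
from h import *
from station import eyes
o={'scene':(np.array([[40,207],[333,378],[651,190],[277,127]])/4+[205,190]),
'side':(np.array([[612,145],[137,150],[88,490],[354,90],[658,478]])/6+[205,180])}
cal={c:eyes.calibration(c) for c in o}
def pts(p):
    return [[.1,.175,.012],[-.15,.175,.012],[-.15,-.105,.012],post(p[3],.088),[.1,-.105,.012]]
def r(p):
    return np.concatenate([(proj(cal[c],fx(p,pts(p))[:len(o[c])])-o[c]+.5-.5).ravel() for c in o])
s=least_squares(r,[.53,-.03,0,1.7]);p=s.x
print(p,np.round(s.fun,1))
for n,q in dict(post=post(p[3]),post0=post(0),face=[-.117,0,.056],piv=[.0385,.085,.044],fit=[-.02,0,.06]).items():print(n,fx(p,[q]).round(4))
for c in cal: print(c,proj(cal[c],fx(p,[[-.117,0,.056]])),cv2.Rodrigues(cal[c]['rvec'])[0].T@-cal[c]['tvec'])
print(cv2.Rodrigues(eyes.calibration('wrist')['rvec'])[0].round(2), eyes.calibration('wrist')['tvec'],eyes.calibration('wrist')['mtx'])
w=eyes.calibration('wrist');print((cv2.Rodrigues(w['rvec'])[0].T@-w['tvec']).round(3))
E
```

```text
[ 0.54566546 -0.04798941 -0.0257406   1.7559344 ] [-0.9 -2.4  0.9 -0.8  1.2 -2.1  0.2 -1.3  1.2 -2.  -0.7 -1.1 -1.3 -1.3
 -0.6 -1.5  0.1 -1.5]
post [[0.5142 0.0565 0.064 ]]
post0 [[0.6198 0.1031 0.064 ]]
face [[ 0.4287 -0.045   0.056 ]]
piv [[0.5863 0.036  0.044 ]]
fit [[ 0.5257 -0.0475  0.06  ]]
scene [[332.00535166 229.86306036]] [-0.11737304  0.70644824  0.57582166]
side [[232.79335942 223.41720211]] [ 0.52948741 -1.14628761  0.78851475]
[[-0.34  0.94  0.  ]
 [ 0.9   0.32  0.29]
 [ 0.27  0.1  -0.96]] [ 0.67519483 -0.03677085  0.39050545] [[291.95387772   0.         279.60442752]
 [  0.         291.95387772 210.36796823]
 [  0.           0.           1.        ]]
[ 0.154 -0.662  0.384]
```

```bash
cat >> h.py <<'E'
def rows(start,target,n):
    # poses [x,y,z,psi] m/rad; straight line, n rows in tool frame (tool down)
    a,b=np.array(start,float),np.array(target,float);d=(b-a)/n;out=[]
    for i in range(n):
        s=a[3]+d[3]*i;x=np.array([np.cos(s),np.sin(s)]);y=np.array([np.sin(s),-np.cos(s)])
        out.append([round(1e3*float(d[:2]@x),1),round(1e3*float(d[:2]@y),1),round(-1e3*d[2],1),round(-d[3],4)])
    return out
def pr(r):
    for i in range(0,len(r),10): print('[['+','.join('['+','.join(f'{float(v):g}' for v in q)+']' for q in r[i:i+10])+']]')
E
python3 - <<'E'
from h import *
pr(rows([.228,-.6348,.2256,-2.797],[.506,.028,.226,-1.85],30))
E
```

```text
[[[-16.2,17.7,-0,-0.0316],[-16.7,17.1,-0,-0.0316],[-17.3,16.6,-0,-0.0316],[-17.8,16.1,-0,-0.0316],[-18.3,15.5,-0,-0.0316],[-18.8,14.9,-0,-0.0316],[-19.2,14.3,-0,-0.0316],[-19.7,13.7,-0,-0.0316],[-20.1,13.1,-0,-0.0316],[-20.5,12.4,-0,-0.0316]]]
[[[-20.9,11.8,-0,-0.0316],[-21.2,11.1,-0,-0.0316],[-21.6,10.4,-0,-0.0316],[-21.9,9.7,-0,-0.0316],[-22.2,9,-0,-0.0316],[-22.5,8.3,-0,-0.0316],[-22.7,7.6,-0,-0.0316],[-22.9,6.9,-0,-0.0316],[-23.1,6.2,-0,-0.0316],[-23.3,5.4,-0,-0.0316]]]
[[[-23.5,4.7,-0,-0.0316],[-23.6,4,-0,-0.0316],[-23.7,3.2,-0,-0.0316],[-23.8,2.5,-0,-0.0316],[-23.9,1.7,-0,-0.0316],[-23.9,1,-0,-0.0316],[-24,0.2,-0,-0.0316],[-24,-0.6,-0,-0.0316],[-23.9,-1.3,-0,-0.0316],[-23.9,-2.1,-0,-0.0316]]]
```

Emit:
{"method": "servo_tool", "body": {
  "series": [
    [[-16, 17.7, 0, -0.032], [-17, 17, 0, -0.032], [-17, 16.5, 0, -0.032], [-18, 16, 0, -0.032], [-18, 15.5, 0, -0.032], [-19, 15, 0, -0.032], [-19, 14, 0, -0.032], [-20, 13.5, 0, -0.032], [-20, 13, 0, -0.032], [-20.5, 12.5, 0, -0.032]]
  ],
  "claw": 1,
  "grip_force": 20
}}

```text
t: 1.53
eef_pos: [0.321, -0.4136, 0.2267]
ee_rot: [-3.141, 0.0, -2.475]
force: [-0.1, 0.7, 0.2]
width: 0.0269
gripper_force: 0.0
```

Emit:
{"method": "servo_tool", "body": {
  "series": [
    [[-21, 12, 0, -0.032], [-21, 11, 0, -0.032], [-21.5, 10.5, 0, -0.032], [-22, 10, 0, -0.032], [-22, 9, 0, -0.032], [-22.5, 8, 0, -0.032], [-22.5, 7.5, 0, -0.032], [-23, 7, 0, -0.032], [-23, 6, 0, -0.032], [-23, 5.5, 0, -0.032]]
  ]
}}

```text
t: 2.37
eef_pos: [0.4118, -0.1926, 0.2269]
ee_rot: [-3.141, 0.0, -2.155]
force: [0.5, -0.1, 0.5]
width: 0.0004
gripper_force: 0.0
```

Emit:
{"method": "servo_tool", "body": {
  "series": [
    [[-23.5, 5, 0, -0.031], [-23.5, 4, 0, -0.031], [-23.5, 3, 0, -0.031], [-24, 2.5, 0, -0.031], [-24, 2, 0, -0.031], [-24, 1, 0, -0.031], [-24, 0, 0, -0.031], [-24, -0.5, 0, -0.031], [-24, -1, 0, -0.031], [-24, -2, 0, -0.031]]
  ]
}}

```text
t: 3.2
eef_pos: [0.5024, 0.0295, 0.2268]
ee_rot: [-3.141, 0.0, -1.845]
force: [0.1, -0.7, 0.2]
width: 0.0004
gripper_force: 0.0
```

```bash
python3 - <<'E'
from h import *
from station import telemetry, eyes, recognise
s=telemetry.get_state();print({k:s[k] for k in('t','eef_pos','ee_rot','width','force','q')})
w=eyes.calibration('wrist');im=eyes.grab_frame('wrist');cv2.imwrite('pics/w0.png',cv2.resize(im[:,:,::-1],(784,588),interpolation=3))
np.save('w0.npy',w,allow_pickle=True)
for n in('cam_post','push_face','fitting','spare'):print(n,[(np.round(d['position'],4),d['conf']) for d in recognise('wrist',n)[:2]])
E
```

```text
{'t': 3.2, 'eef_pos': array([0.50238927, 0.02954137, 0.226832  ]), 'ee_rot': array([-3.14113637e+00,  4.00668034e-04, -1.84506842e+00]), 'width': 0.0003691695701730099, 'force': array([ 0.13776809, -0.72122039,  0.17287922]), 'q': array([ 4.49740369e-01,  7.31214135e-02, -3.58441995e-01,  2.28617896e-06,
       -1.13862569e+00, -7.24013509e-01])}
cam_post [(array([0.5675, 0.0468, 0.0385]), 0.84)]
push_face [(array([ 0.4822, -0.0445,  0.0224]), 0.89)]
fitting [(array([ 0.5204, -0.0464,  0.0586]), 0.95)]
spare [(array([ 0.5904, -0.1308,  0.0506]), 0.86)]
```

View pics/w0.png

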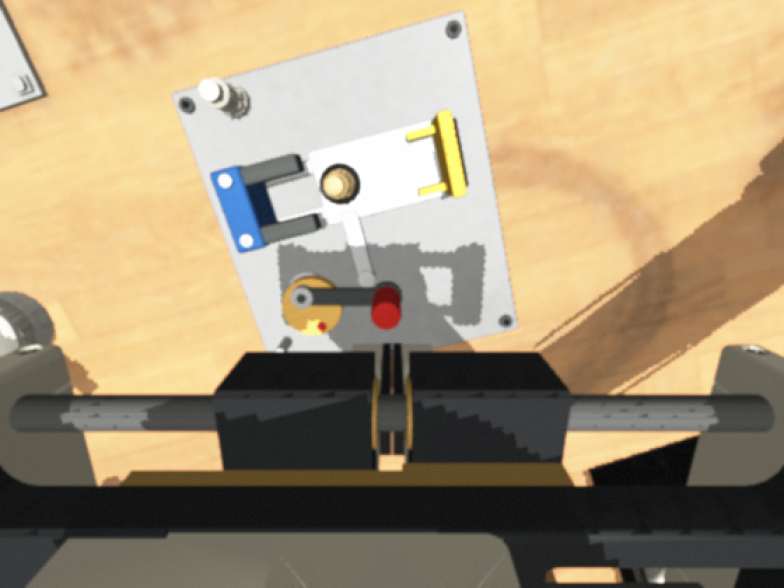

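The wrist view shows plate corners at (465,13), (174,93) and (518,327), the hub at (302,297), the post top at (386,314) and the fitting at (338,182). I'll refit using all three views.

```bash
cat > fit.py <<'E'
from h import *
from station import eyes
w=np.load('w0.npy',allow_pickle=True).item()
ws=1.4
C=lambda x,y:[x,y,.012]
o={'scene':(np.array([[40,207],[333,378],[651,190],[277,127]])/4+[205,190]),
'side':(np.array([[612,145],[137,150],[88,490],[354,90],[658,478]])/6+[205,180]),
'wrist':np.array([[518,327],[465,13],[386,314],[174,93],[302,297],[225,181],[246,241]])/ws}
cal={c:eyes.calibration(c) for c in('scene','side')};cal['wrist']=w
def pts(c,p):
    po=post(p[3],.088)
    if c=='wrist':return [C(-.15,.175),C(-.15,-.105),po,C(.1,-.105),[.0385,.085,.044]]
    return [C(.1,.175),C(-.15,.175),C(-.15,-.105),po,C(.1,-.105)][:len(o[c])]
def r(p,cs=('scene','side','wrist')):
    return np.concatenate([(proj(cal[c],fx(p,pts(c,p)))-o[c][:len(pts(c,p))]).ravel() for c in cs])
for cs in (('wrist',),('scene','side','wrist')):
    s=least_squares(r,[.53,-.03,0,1.7],args=(cs,));p=s.x
    print(p.round(4),np.round(s.fun,1))
    for n,q in dict(post=post(p[3]),piv=[.0385,.085,.044],fit=[-.02,0,.07],face=[-.117,0,.056]).items():print(n,fx(p,[q]).round(4),ws*proj(w,fx(p,[q])))
E
python3 fit.py
```

```text
[ 0.5452 -0.0469 -0.0354  1.8044] [ 1.4  3.3  1.6 -2.6  0.4 -0.  -3.  -0.5 -0.4  2.1]
post [[0.5138 0.0544 0.064 ]] [[386.94884095 304.15689023]]
piv [[0.5867 0.0367 0.044 ]] [[301.4360348  299.89847615]]
fit [[ 0.5252 -0.0462  0.07  ]] [[335.0834544  187.09731551]]
face [[ 0.4283 -0.0428  0.056 ]] [[460.2407076  155.16310453]]
[ 0.5453 -0.0471 -0.0331  1.7948] [-1.2 -2.5 -0.1 -0.6  1.2 -1.6  0.8 -1.5  1.5 -2.1 -0.4 -1.5 -1.7 -1.7
 -0.7 -1.2 -0.3 -1.5  1.6  2.9  1.3 -3.1  0.6  0.4 -3.2 -0.4 -0.3  2. ]
post [[0.5138 0.0548 0.064 ]] [[387.12793913 304.65431263]]
piv [[0.5865 0.0366 0.044 ]] [[301.57440459 299.76951988]]
fit [[ 0.5253 -0.0464  0.07  ]] [[334.95084123 186.81755933]]
face [[ 0.4283 -0.0432  0.056 ]] [[460.07952367 154.58600533]]
```

Emit:
{"method": "servo_tool", "body": {
  "series": [
    [[1.5, -1, 10, -0.003], [1.5, -1, 16, -0.003], [1.5, -1, 18, -0.003], [1.5, -1, 20, -0.003], [1.5, -1, 20, -0.003], [0, 0, 20, -0.003], [0, 0, 20, -0.003], [0, 0, 20, -0.003], [0, 0, 18, -0.003], [0, 0, 9, 0]]
  ]
}}

```text
t: 4.28
eef_pos: [0.5032, 0.0183, 0.0532]
ee_rot: [3.139, -0.002, -1.821]
force: [0.1, -1.1, -0.5]
width: 0.0008
gripper_force: 0.0
```

Emit:
{"method": "servo_tool", "body": {
  "series": [
    [[0, 0, 0, 0], [-2, 0, 0, 0], [-2, 0, 0, 0], [-2, 0, 0, 0], [-2, 0, 0, 0], [-2, 0, 0, 0], [-1, 0, 0, 0], [-1, 0, 0, 0], [-1, 0, 0, 0], [-1, 0, 0, 0]]
  ]
}}

```text
t: 5.12
eef_pos: [0.5084, 0.0334, 0.0556]
ee_rot: [3.142, 0.0, -1.82]
force: [-0.4, -1.0, -0.3]
width: 0.0004
gripper_force: 0.0
```

Emit:
{"method": "servo_tool", "body": {
  "series": [
    [[-3.8, 1, 0, 0.05], [-3.8, 1, 0, 0.05], [-3.8, 1, 0, 0.05], [-3.8, 1, 0, 0.05], [-3.8, 1, 0, 0.05], [-3.8, 1, 0, 0.05], [-3.8, 1, 0, 0.05], [-3.8, 1, 0, 0.05], [-3.8, 1, 0, 0.05], [-3.8, 1, 0, 0.05]]
  ]
}}

```text
t: 5.95
eef_pos: [0.5158, 0.07, 0.0554]
ee_rot: [3.141, -0.003, -2.323]
force: [-0.9, -6.3, 3.1]
width: 0.0
gripper_force: 3.1
```

Emit:
{"method": "servo_tool", "body": {
  "series": [
    [[-4, 1, 0, 0.05], [-3.8, 1, 0, 0.05], [-3.8, 1, 0, 0.05], [-3.8, 1, 0, 0.05], [-3.8, 1, 0, 0.05], [-3.8, 1, 0, 0.05], [-3.8, 1, 0, 0.05], [-3.8, 1, 0, 0.05], [-3.8, 1, 0, 0.05], [-3.8, 1, 0, 0.05]]
  ]
}}

```text
t: 6.78
eef_pos: [0.5407, 0.0996, 0.0552]
ee_rot: [-3.141, -0.004, -2.823]
force: [-5.3, -3.0, 4.5]
width: 0.0005
gripper_force: 3.2
```

Emit:
{"method": "servo_tool", "body": {
  "series": [
    [[-3.8, 1, 0, 0.05], [-3.8, 1, 0, 0.05], [-3.8, 1, 0, 0.05], [-3.8, 1, 0, 0.05], [-3.8, 1, 0, 0.05], [-3.8, 1, 0, 0.05], [-3.8, 1, 0, 0.05], [-3.8, 1, 0, 0.05], [0, 0, 0, 0], [0, 0, 0, 0]]
  ]
}}

```text
t: 7.62
eef_pos: [0.5702, 0.1126, 0.0552]
ee_rot: [-3.141, -0.002, 3.064]
force: [-3.7, -1.1, 2.3]
width: 0.0004
gripper_force: 2.0
```

```bash
cat > chk.py <<'E'
from h import *
from station import telemetry,eyes
import sys
p=[.5453,-.0471,-.0331];piv=fx(p,[[.0385,.085,.044]])[0]
s=telemetry.get_state();e=s['eef_pos'];ps=s['ee_rot'][2]
d=e-piv;t=np.array([np.cos(ps),np.sin(ps)]);r=np.array([np.sin(ps),-np.cos(ps)])
print(s['t'],e.round(4),'psi',round(ps,3),'tan/rad',d[:2]@t,d[:2]@r,'F',s['force'].round(1),'cam~',(ps+2*np.pi)%(2*np.pi)-np.pi/2-np.radians(65)-p[2])
if len(sys.argv)>1:
    n=sys.argv[1];a=eyes.grab_frame('scene')[190:300,205:380,::-1];b=eyes.grab_frame('side')[180:275,205:330,::-1]
    im=np.hstack([cv2.resize(a,(400,300),interpolation=3),cv2.resize(b,(395,300),interpolation=3)]);cv2.imwrite(f'pics/{n}.png',im)
E
python3 chk.py m1
```

```text
7.6167 [0.5702 0.1126 0.0552] psi 3.064 tan/rad 0.022179751940019733 0.07451771024845234 F [-3.7 -1.1  2.3] cam~ 0.3922143046970573
```

View pics/m1.png

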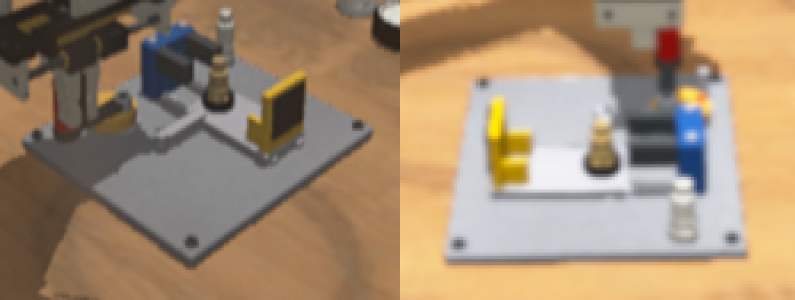

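The post has swung most of the way, with about 0.39 rad left, and nothing else has moved. I'll continue slowly to the stop.

Emit:
{"method": "servo_tool", "body": {
  "series": [
    [[-3.8, 1, 0, 0.05], [-3.8, 1, 0, 0.05], [-3.8, 1, 0, 0.05], [-3.8, 1, 0, 0.05], [-3.8, 1, 0, 0.05], [-1.9, 0.5, 0, 0.025], [-1.9, 0.5, 0, 0.025], [-1.9, 0.5, 0, 0.025], [-1, 0.2, 0, 0.0125], [0, 0, 0, 0]]
  ]
}}

```text
t: 8.55
eef_pos: [0.597, 0.1137, 0.0553]
ee_rot: [-3.141, -0.001, 2.726]
force: [-5.7, 0.1, 1.9]
width: 0.0003
gripper_force: 2.3
```

Emit:
{"method": "servo_tool", "body": {
  "series": [
    [[-1, 0.2, 0, 0.0125], [-1, 0.2, 0, 0.0125], [-1, 0.2, 0, 0.0125], [-1, 0.2, 0, 0.0125], [0, 0, 0, 0], [0, 0, 0, 0], [0, 0, 0, 0], [0, 0, 0, 0], [0, 0, 0, 0], [0, 0, 0, 0]]
  ]
}}

```text
t: 9.38
eef_pos: [0.6012, 0.1129, 0.0554]
ee_rot: [-3.141, -0.0, 2.676]
force: [-5.3, 0.9, -1.0]
width: 0.0006
gripper_force: 2.6
```

```bash
python3 chk.py
```

```text
9.3833 [0.6012 0.1129 0.0554] psi 2.676 tan/rad 0.021179067346145546 0.07479209717577316 F [-5.3  0.9 -1. ] cam~ 0.003970709441629118
```

Emit:
{"method": "servo_tool", "body": {
  "series": [
    [[-1, 0.2, 0, 0.0125], [-1, 0.2, 0, 0.0125], [-1, 0.2, 0, 0.0125], [0, 0, 0, 0], [0, 0, 0, 0], [0, 0, 0, 0], [0, 0, 0, 0], [0, 0, 0, 0], [0, 0, 0, 0], [0, 0, 0, 0]]
  ]
}}

```text
t: 10.22
eef_pos: [0.6019, 0.113, 0.0552]
ee_rot: [-3.14, -0.004, 2.639]
force: [-15.3, 9.0, 7.3]
width: 0.0005
gripper_force: 8.3
```

Emit:
{"method": "servo_tool", "body": {
  "series": [
    [[-1, 0, 0, 0], [-1, 0, 0, 0], [0, 0, 0, 0], [0, 0, 0, 0], [0, 0, 0, 0], [0, 0, 0, 0], [0, 0, 0, 0], [0, 0, 0, 0], [0, 0, 0, 0], [0, 0, 0, 0]]
  ]
}}

```text
t: 11.05
eef_pos: [0.6021, 0.1128, 0.0551]
ee_rot: [-3.14, -0.006, 2.639]
force: [-22.1, 15.8, 11.2]
width: 0.0006
gripper_force: 12.7
```

Firm hard stop: about 27 N with no motion. Backing off and lifting.

Emit:
{"method": "servo_tool", "body": {
  "series": [
    [[3, 0, 0, 0], [6, 0, 0, 0], [8, 0, 0, 0], [8, 0, 0, 0], [5, 0, -8, 0], [0, 0, -22, 0], [0, 0, -27, 0], [0, 0, -27, 0], [0, 0, -21, 0], [0, 0, -5, 0]]
  ]
}}

```text
t: 11.88
eef_pos: [0.5821, 0.1264, 0.1708]
ee_rot: [3.136, 0.005, 2.639]
force: [1.1, 0.1, -0.5]
width: 0.0005
gripper_force: 0.0
```

```bash
python3 chk.py; python3 - <<'E'
from h import *
from station import telemetry
s=telemetry.get_state();e=s['eef_pos'];print(s['q'].round(3))
pr(rows([*e,s['ee_rot'][2]],[.408,-.0425,.15,3.108],20))
E
```

```text
11.8833 [0.5821 0.1264 0.1708] psi 2.639 tan/rad 0.04720118618993247 0.07653102976983356 F [ 1.1  0.1 -0.5] cam~ -0.03289525032126996
[ 5.430e-01  2.670e-01 -2.540e-01  2.000e-03 -1.043e+00 -2.617e+00]
[[[3.6,-11.6,1,-0.0234],[3.8,-11.5,1,-0.0234],[4.1,-11.4,1,-0.0234],[4.4,-11.3,1,-0.0234],[4.6,-11.2,1,-0.0234],[4.9,-11.1,1,-0.0234],[5.2,-11,1,-0.0234],[5.4,-10.9,1,-0.0234],[5.7,-10.7,1,-0.0234],[5.9,-10.6,1,-0.0234]]]
[[[6.2,-10.4,1,-0.0234],[6.4,-10.3,1,-0.0234],[6.6,-10.1,1,-0.0234],[6.9,-10,1,-0.0234],[7.1,-9.8,1,-0.0234],[7.3,-9.7,1,-0.0234],[7.6,-9.5,1,-0.0234],[7.8,-9.3,1,-0.0234],[8,-9.1,1,-0.0234],[8.2,-8.9,1,-0.0234]]]
```

Emit:
{"method": "servo_tool", "body": {
  "series": [
    [[3.6, -11.6, 1, -0.0235], [3.8, -11.5, 1, -0.0235], [4, -11.4, 1, -0.0235], [4.4, -11.3, 1, -0.0235], [4.6, -11.2, 1, -0.0235], [5, -11, 1, -0.0235], [5.2, -11, 1, -0.0235], [5.4, -11, 1, -0.0235], [5.7, -10.7, 1, -0.0235], [6, -10.6, 1, -0.0235]]
  ]
}}

```text
t: 12.72
eef_pos: [0.4923, 0.0408, 0.1559]
ee_rot: [3.141, 0.001, 2.875]
force: [-0.3, -0.9, -0.1]
width: 0.0006
gripper_force: 0.0
```

Emit:
{"method": "servo_tool", "body": {
  "series": [
    [[6.2, -10.4, 1, -0.0235], [6.4, -10.3, 1, -0.0235], [6.6, -10, 1, -0.0235], [7, -10, 1, -0.0235], [7, -10, 1, -0.0235], [7.3, -9.7, 1, -0.0235], [7.6, -9.5, 1, -0.0235], [7.8, -9.3, 1, -0.0235], [8, -9, 1, -0.0235], [8, -9, 1, -0.0235]]
  ]
}}

```text
t: 13.55
eef_pos: [0.4054, -0.0437, 0.1459]
ee_rot: [3.141, 0.001, 3.11]
force: [0.5, 0.0, 0.3]
width: 0.0003
gripper_force: 0.0
```

Emit:
{"method": "servo_tool", "body": {
  "series": [
    [[0, 0, 0, 0], [0, 0, 0, 0], [0, 0, 0, 0], [0, 0, 0, 0], [0, 0, 0, 0], [0, 0, 0, 0], [0, 0, 0, 0], [0, 0, 0, 0], [0, 0, 0, 0], [0, 0, 0, 0]]
  ]
}}

```text
t: 14.38
eef_pos: [0.4058, -0.0433, 0.1455]
ee_rot: [-3.142, -0.0, 3.108]
force: [-0.1, 0.0, -0.9]
width: 0.0004
gripper_force: 0.0
```

```bash
python3 chk.py m2; python3 - <<'E'
from h import *
from station import telemetry,eyes
print(telemetry.get_state()['q'].round(3))
w=eyes.calibration('wrist');cv2.imwrite('pics/w1.png',cv2.resize(eyes.grab_frame('wrist')[:,:,::-1],(700,525),interpolation=3))
print(1.25*proj(w,fx([.5453,-.0471,-.0331],[[-.117,0,.076],[-.117,.03,.08],[-.117,-.03,.08],[.0385,.085,.044],post(0,.088)])))
E
```

```text
14.3833 [ 0.4058 -0.0433  0.1455] psi 3.108 tan/rad 0.17803914730521214 -0.08579370148644964 F [-0.1  0.  -0.9] cam~ 0.4362849265320973
[ 0.383 -0.019 -0.659  0.    -0.931 -1.987]
[[350.90059414 308.19552534]
 [396.0360556  310.64502588]
 [305.81020895 310.67399044]
 [446.78607486 455.36560317]
 [543.51308478 531.51754594]]
```

View pics/w1.png

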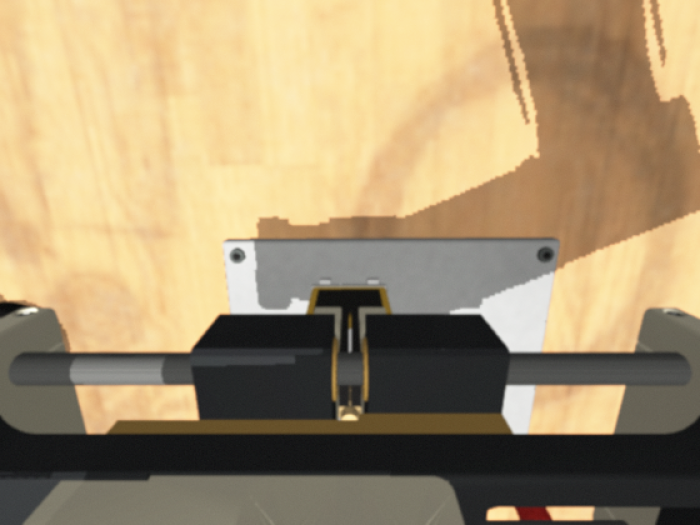

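View pics/m2.png

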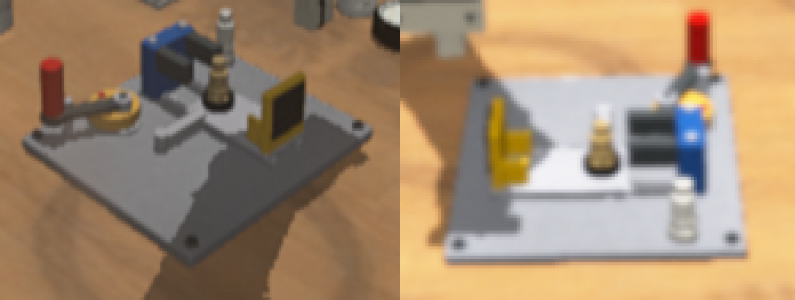

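The lever is now against its stop pin (scene view, post at 52,88). In the wrist view the plate is centred at column 350 and square to the tool. Descending behind the pad.

Emit:
{"method": "servo_tool", "body": {
  "series": [
    [[0, 0, 6, 0], [0, 0, 12, 0], [0, 0, 14, 0], [0, 0, 14, 0], [0, 0, 14, 0], [0, 0, 14, 0], [0, 0, 12, 0], [0, 0, 8, 0], [0, 0, 2, 0], [0, 0, 0, 0]]
  ]
}}

```text
t: 15.37
eef_pos: [0.4054, -0.0435, 0.049]
ee_rot: [-3.141, -0.001, 3.108]
force: [0.5, 0.1, 0.8]
width: 0.0006
gripper_force: 0.0
```

Emit:
{"method": "servo_tool", "body": {
  "series": [
    [[-2, 0, 0, 0], [-2, 0, 0, 0], [-2, 0, 0, 0], [-2, 0, 0, 0], [-1, 0, 0, 0], [-1, 0, 0, 0], [-1, 0, 0, 0], [-1, 0, 0, 0], [-1, 0, 0, 0], [0, 0, 0, 0]]
  ]
}}

```text
t: 16.2
eef_pos: [0.4183, -0.0439, 0.0494]
ee_rot: [-3.141, -0.001, 3.108]
force: [-2.2, 0.1, 2.0]
width: 0.0003
gripper_force: 1.1
```

Emit:
{"method": "servo_tool", "body": {
  "series": [
    [[-0.6, 0, 0, 0], [-1, 0, 0, 0], [-1.3, 0, 0, 0], [-1.3, 0, 0, 0], [-1.3, 0, 0, 0], [-1.3, 0, 0, 0], [-1.3, 0, 0, 0], [-1.3, 0, 0, 0], [-1.3, 0, 0, 0], [-1.3, 0, 0, 0]]
  ]
}}

```text
t: 17.03
eef_pos: [0.4307, -0.0442, 0.0494]
ee_rot: [-3.141, -0.0, 3.108]
force: [-3.0, 0.3, -1.4]
width: 0.0004
gripper_force: 1.6
```

Emit:
{"method": "servo_tool", "body": {
  "series": [
    [[-1.3, 0, 0, 0], [-1.3, 0, 0, 0], [-1.3, 0, 0, 0], [-1.3, 0, 0, 0], [-1.3, 0, 0, 0], [-1.3, 0, 0, 0], [-1.3, 0, 0, 0], [-1.3, 0, 0, 0], [-1, 0, 0, 0], [-0.6, 0, 0, 0]]
  ]
}}

```text
t: 17.87
eef_pos: [0.443, -0.0445, 0.0496]
ee_rot: [3.142, 0.0, 3.108]
force: [-2.2, -1.1, -2.5]
width: 0.0006
gripper_force: 1.5
```

```bash
python3 chk.py m3
```

```text
17.8667 [ 0.443  -0.0445  0.0496] psi 3.108 tan/rad 0.1408323294820913 -0.08583700903101738 F [-2.2 -1.1 -2.5] cam~ 0.43621324756562296
```

View pics/m3.png

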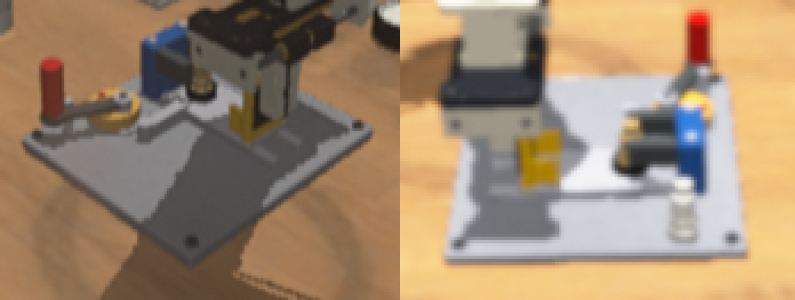

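The slide is about 25 mm in, the fitting is upright and entering the prongs. I'll push the rest of the way to the stop.

Emit:
{"method": "servo_tool", "body": {
  "series": [
    [[-0.6, 0, 0, 0], [-1, 0, 0, 0], [-1.2, 0, 0, 0], [-1.2, 0, 0, 0], [-1.2, 0, 0, 0], [-1, 0, 0, 0], [-0.8, 0, 0, 0], [-0.6, 0, 0, 0], [-0.5, 0, 0, 0], [0, 0, 0, 0]]
  ]
}}

```text
t: 18.8
eef_pos: [0.4512, -0.0447, 0.0496]
ee_rot: [3.141, 0.0, 3.108]
force: [-1.5, 0.1, -0.5]
width: 0.0004
gripper_force: 1.1
```

Emit:
{"method": "servo_tool", "body": {
  "series": [
    [[-0.5, 0, 0, 0], [-0.5, 0, 0, 0], [-0.5, 0, 0, 0], [-0.5, 0, 0, 0], [-0.5, 0, 0, 0], [0, 0, 0, 0], [0, 0, 0, 0], [0, 0, 0, 0], [0, 0, 0, 0], [0, 0, 0, 0]]
  ]
}}

```text
t: 19.63
eef_pos: [0.453, -0.0448, 0.0496]
ee_rot: [3.142, -0.001, 3.108]
force: [-5.9, 1.5, 2.9]
width: 0.0004
gripper_force: 2.7
```

Force is beginning to rise after about 35 mm, so I'll confirm the stop.

Emit:
{"method": "servo_tool", "body": {
  "series": [
    [[-0.6, 0, 0, 0], [-0.6, 0, 0, 0], [-0.6, 0, 0, 0], [-0.6, 0, 0, 0], [-0.6, 0, 0, 0], [0, 0, 0, 0], [0, 0, 0, 0], [0, 0, 0, 0], [0, 0, 0, 0], [0, 0, 0, 0]]
  ]
}}

```text
t: 20.47
eef_pos: [0.4529, -0.0454, 0.049]
ee_rot: [-3.141, -0.006, 3.108]
force: [-14.1, 4.8, 8.9]
width: 0.0004
gripper_force: 7.2
```

Emit:
{"method": "servo_tool", "body": {
  "series": [
    [[-1, 0, 0, 0], [-1, 0, 0, 0], [-1, 0, 0, 0], [0, 0, 0, 0], [0, 0, 0, 0], [0, 0, 0, 0], [0, 0, 0, 0], [0, 0, 0, 0], [0, 0, 0, 0], [0, 0, 0, 0]]
  ]
}}

```text
t: 21.3
eef_pos: [0.4529, -0.046, 0.0484]
ee_rot: [-3.14, -0.011, 3.107]
force: [-23.0, 8.2, 15.2]
width: 0.0003
gripper_force: 11.5
```

Emit:
{"method": "servo_tool", "body": {
  "series": [
    [[2, 0, 0, 0], [3, 0, 0, 0], [5, 0, 0, 0], [6, 0, 0, 0], [6, 0, 0, 0], [4, 0, 0, 0], [0, 0, -10, 0], [0, 0, -22, 0], [0, 0, -25, 0], [0, 0, -20, 0]]
  ]
}}

```text
t: 22.13
eef_pos: [0.4336, -0.0442, 0.1282]
ee_rot: [3.142, 0.001, 3.109]
force: [1.7, -0.4, -0.4]
width: 0.0004
gripper_force: 0.0
```

Emit:
{"method": "servo_tool", "body": {
  "series": [
    [[0, 0, -20, 0], [0, 0, -20, 0], [0, 0, -20, 0], [0, 0, -10, 0], [0, 0, 0, 0], [0, 0, 0, 0], [0, 0, 0, 0], [0, 0, 0, 0], [0, 0, 0, 0], [0, 0, 0, 0]]
  ]
}}

```text
t: 22.97
eef_pos: [0.4331, -0.0443, 0.1959]
ee_rot: [-3.141, -0.001, 3.108]
force: [1.5, -0.2, 0.6]
width: 0.0004
gripper_force: 0.0
```

```bash
python3 chk.py m4
```

```text
22.9667 [ 0.4331 -0.0443  0.1959] psi 3.108 tan/rad 0.15073958074456872 -0.08593006897750079 F [ 1.5 -0.2  0.6] cam~ 0.436186457775546
```

View pics/m4.png

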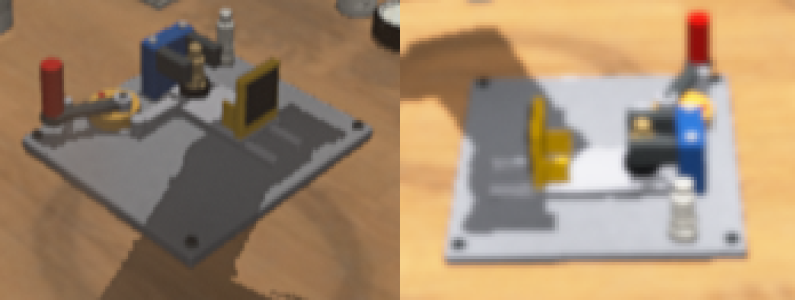

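The slide is home (35 mm of travel, firm stop), the fitting stands between the prongs, the lever is still at its stop, and the arm is clear of everything.

```bash
python3 -c "
from station import ticket
print(ticket.job_done())"
```

```text
the job is handed in; nothing more can be done
None
```

The job is handed in: the lever was pushed clockwise to its stop first, then the slide about 35 mm to its hard stop, with the fitting upright between the prongs, the arm clear and nothing else touched, finishing at about 23 s of the 58 s allowed.

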